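Dig the boss head out of the hardware tray

TASK

A boss head (rod clamp) is buried in the white hardware tray under two loose cork flask rings that lean on it. Slide both rings aside, clear of the boss head, keeping them inside the tray and not lifting them out of it; then lift the boss head out and lay it gently flat in the free half of the shallow steel kit tray, beside the clamp that lies there. Leave the rings lying in the white tray and do not disturb the flask and the jar on the bench.

Things in the scene. Friction and masses are not known exactly. Their poses are not given: they have to be found in the camera images.
- boss_center (a point): centre of the boss head, a grey cast rod clamp, 140 g, flat on the white tray's floor: bar 58 mm long (own x), 26 wide (y), 26 high (z), slotted jaws at both ends of a solid 24 mm middle; with a brass thumbscrew (17 mm head) at each end it is 84 mm long. Point: midway, 13 mm above its underside. Grip it across the width at the middle. Its yaw is within 20 degrees of the tray's
- ring_a_center (a point): centre of the hole, half-way up, of a cork flask ring: outside 120 mm, hole 64, height 30, about 75 g; own z is its axis. It lies on the boss head's own +y side, leaning 14 degrees: its outer edge stands on the tray floor, its inner edge rests on the boss head and covers half of it. Loose; a closed fingertip put down in the hole drags it along
- ring_b_center (a point): the same for the second, equal cork ring, which leans on the boss head from its own -y side and covers the other half
- tray_floor (a point): centre of the inner floor of the white plastic tray, 4 mm above the bench, fixed. Inside 262 mm (own x) by 412 mm (own y), walls 4 mm, rim 56 mm above this point. A two-pronged clamp (26 mm high, 163 long) lies loose along its far (+x) wall, up to 45 mm out from it; two rubber bungs (32 mm across, 28 high) stand in the near (-x) corners: these may be nudged
- kit_spot (a point): where to lay the boss head: a point on the inner floor of the shallow steel kit tray, 3 mm above the bench, fixed. Inside 194 mm (own x) by 174 mm (own y), walls 3 mm, rim 15 mm above this point; the tray's centre is 35 mm from this point towards own +x. A two-pronged clamp (26 mm high, 163 long, 40 wide) lies loose along own y in its far half, its axis 100 mm from this point towards +x
- flask: glass conical flask, 86 mm wide, 125 mm tall, loose on the bench beyond the tray; origin at the centre of its underside. Leave alone
- reagent: amber glass jar with a black lid, 64 mm wide, 93 mm tall, loose; origin at the centre of its underside. Leave alone
Things that resemble listed ones, but are neither listed nor needed, are in the scene too. Leave any turquoise or yellow look-alike of the part that bears ring_a_center alone.

How it is judged:
By the outcome, as a careful person would: the job done as asked, in the order asked, and still so for the second after the job is handed in, with the robot touching nothing.
It also fails if it takes over 61 s, if anything falls off the work surface, if the arm or the gripper's body presses on something with over 40 N, if the wrist force passes 120 N, or if a joint passes its speed limit or range.

ROBOT

A 7-joint arm with a two-finger parallel gripper is mounted at the origin on the work surface. World frame = base frame: x ahead of the robot, y to its left, z up, the work surface at z = 0. Lengths are in m, angles in rad, forces in N, time in s.
With the tool pointing down it reaches from about 0.4 to 0.85 m from the base axis. Payload 10.4 kg.
Tool frame: the origin (TCP) lies at the very end of the fingers, on their centre line; the grasp point (between the pads) lies 19 mm behind it; z points along the fingers, y is the direction in which the jaws open and shut (so a half turn about z gives the same grasp; the last joint's range is limited). The gripper opens to 85 mm and grips with 20 to 120 N. Pads are 22 mm wide; open, the fingers measure 114 mm over their backs; the gripper's body (76 mm by 85 mm) begins 54 mm behind the grasp point. The pads swing forward as they close: fully open they stand 13 mm farther back than shut.
Start: joints at [1.188, 0.332, -0.065, 1.46, 0.022, 1.35, -0.088], TCP at [0.22, -0.585, 0.231] pointing down, gripper open.
Joint ranges: [-2.6, 2.6], [-0.5, 2.12], [-1.47, 1.34], [0.16, 2.42], [-1.27, 4.41], [0.06, 2.06], [-2.6, 2.6]. Speed limits (rad/s): [2.22, 2.22, 2.79, 2.79, 3.14, 3.14, 3.14].

INTERFACE

Orientations are given as a unit quaternion [x, y, z, w].
In Python, from workcell import get_obs, camera, camera_info, hand_in gives the robot as it stands.
- The arm moves only by the tool move_arm, never from a script. Its argument "moves" is a list of rows, each a list of 3 entries, a list of its own where there are three numbers: the shift along the tool's x, y, z in units of 25 mm (1.0 is 25 mm), then the turn, a rotation vector about the tool's x, y, z in degrees, then the opening, from 0 (shut) to 1 (fully open). A call has 1 to 5 rows; each row shifts and turns the commanded pose from where the row before left it, along the tool's axes as they then stand; what a row does not reach is not made up. A row lasts 1/8 s, in which the tool goes at most 62.5 mm and 10.7 degrees, less where a joint would pass 70% of its speed; a pose out of reach is approached as far as the arm can. A call is refused whole if a number of a shift passes 1 or a number of a turn 10.7, either way. A call with a gripper value outside its range is refused whole. The fingers move at their own pace and stop on an object; "squeeze" is the grip in N (left out, the last holds). Time passes only in rows, so rows that do not move let the fingers close. It gives the time, the measured TCP pose, the force and the opening at its end, in the units of the state.
- get_obs(): the state, without advancing time (a new reading comes with each control period).
- camera(name): name is "side" or "top" or "wrist"; returns the picture (384x512x3 uint8, red, green, blue); there is no depth.
- camera_info(name): a dict with "fx", "fy", "cx", "cy" (pixels), "origin" and "rotation" of the camera in the world. Camera axes: x right, y down, z forward; pixel columns grow to the right and rows downward; lengths in m; the calibration is good to about 2 mm. The wrist camera is an equidistant fisheye: a pixel r from the principal point sees the ray r / f radians off the axis. A picture is of the moment at which its call begins: read the wrist's pose just before it. camera_info takes no time and is no camera call; for the wrist camera it gives the pose at the moment of the call.
- hand_in(): hands the job in, once; it reports no verdict.
The state is a dict: "clock": time; "joint_pos": joint angles; "joint_velocities": joint speeds; "tau": joint torques, N m; "position": TCP position; "ee_rot": TCP orientation; "ft_force": force on the tool from outside, world axes, zero at the start; "torque": the same for the moment, N m; "grip_width": opening from 0.0 (shut) to 1.0 (fully open).
Only numpy, scipy, OpenCV 4.12 (cv2) and the standard library are available. Lean on these libraries where they do the work, as an engineer would, in place of code of your own. Each camera call takes 0.05 s, during which the arm holds its last target. There are 200 camera calls.

## Working session

There is one attempt and no reset: what is moved stays moved. The work goes in short steps, Python scripts to look and compute and a tool call to move; the robot and the scene stay as the last step left them, time stands still between calls to the robot, and variables do not carry over. Pictures are saved under pics/ and viewed, about 8 in all and at most 12, crops included, and the job is handed in when it is done.

Besides the shell and the picture viewer there is one more tool, called after "Request:" as a command line: name --argument value ..., lists and objects as JSON in quotes. move_arm: Moves the arm, as the interface text tells. Its arguments: {"type":"object","properties":{"moves":{"type":"array","items":{"type":"array"}},"squeeze":{"type":"number"}},"required":["moves"]}

```bash
mkdir -p pics; ls; cat > h.py <<'E'
import numpy as np, cv2
from workcell import get_obs, camera, camera_info, hand_in
def save(n,f,crop=None,s=1):
    im=camera(n); cv2.imwrite('pics/raw_'+f,im[:,:,::-1])
    o=im[:,:,::-1]
    if crop: o=o[crop[1]:crop[3],crop[0]:crop[2]]
    cv2.imwrite('pics/'+f,cv2.resize(o,None,fx=s,fy=s,interpolation=cv2.INTER_CUBIC)); return im
def ray(n,u,v):
    c=camera_info(n); d=np.array([(u-c['cx'])/c['fx'],(v-c['cy'])/c['fy'],1.])
    return np.array(c['origin']),np.array(c['rotation'])@d
def plane(n,u,v,z):
    o,d=ray(n,u,v); return o+d*(z-o[2])/d[2]
def proj(n,p):
    c=camera_info(n); q=np.array(c['rotation']).T@(np.array(p)-np.array(c['origin']))
    return c['cx']+c['fx']*q[0]/q[2],c['cy']+c['fy']*q[1]/q[2]
E
python3 - <<'E'
from h import *
a=save('top','top1.png',s=1.5); b=save('side','side1.png',s=1.5)
for n in('top','side'):print(camera_info(n))
print(get_obs())
E
```

```text
pics
{'fx': 429.73612852302665, 'fy': 429.73612852302665, 'cx': 253.47133360400863, 'cy': 191.7430476507773, 'origin': array([ 0.41567331, -0.05271516,  1.02806631]), 'rotation': array([ 0.71528521, -0.69573837,  0.03954379, -0.05245455])}
{'fx': 467.88840512193013, 'fy': 467.88840512193013, 'cx': 249.47977719167721, 'cy': 193.919568773668, 'origin': array([0.05350618, 0.70285383, 0.76608177]), 'rotation': array([-0.27252874,  0.86123474, -0.41126221,  0.12192701])}
{'clock': 0.1, 'joint_pos': array([ 1.18841943,  0.33282385, -0.06469983,  1.46088652,  0.02165403,
        1.34990485, -0.08849668]), 'joint_velocities': array([-0.00071662, -0.00012759,  0.00063629, -0.00151442,  0.00104921,
       -0.00142728, -0.00173696]), 'tau': array([ 3.04156674e-03, -6.26742053e+01,  5.00405801e-02, -3.92429888e+01,
        1.63844763e-02,  7.03750789e-03,  3.83248880e-05]), 'position': array([ 0.21989687, -0.58466482,  0.2305721 ]), 'ee_rot': array([ 9.83860322e-01,  1.78936937e-01, -1.74069388e-04, -6.39705324e-04]), 'ft_force': array([-0.06747679, -1.24366551,  0.0962858 ]), 'torque': array([-0.0351609 ,  0.00156483,  0.04461288]), 'grip_width': 1.0003034738592012}
```

```bash
python3 - <<'E'
s=open('h.py').read()
s=s.replace("np.array(c['rotation'])","R.from_quat(c['rotation']).as_matrix()").replace("import numpy as np, cv2","import numpy as np, cv2\nfrom scipy.spatial.transform import Rotation as R")
open('h.py','w').write(s)
E
```

```text
(no output)
```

View pics/top1.png

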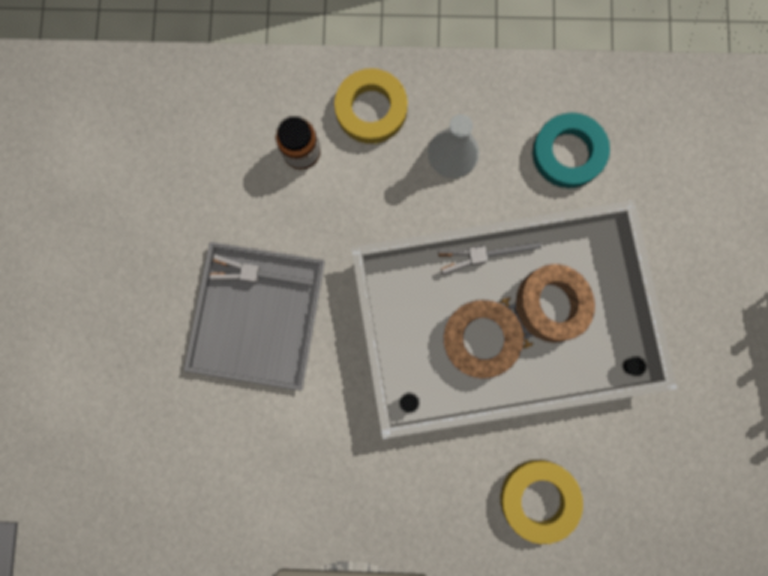

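View pics/side1.png

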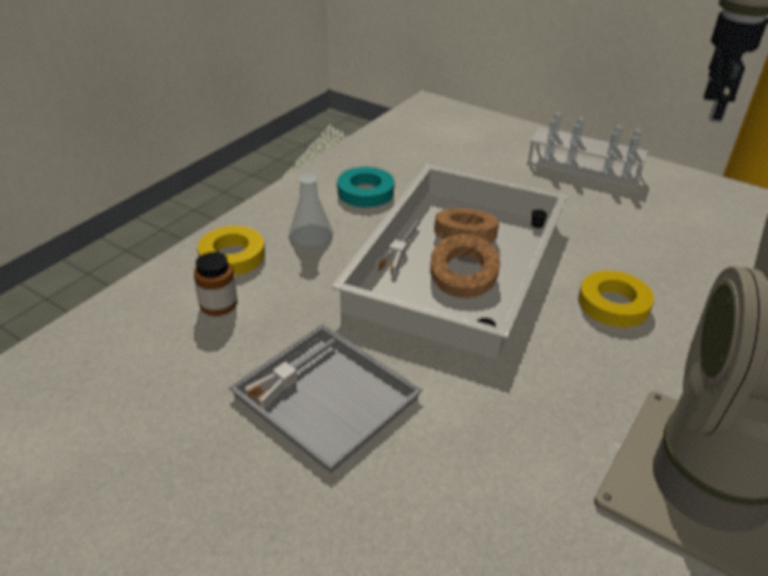

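The rings in the white tray are at (484,339) and (557,302) in the 1.5x top view. Both are cork brown. The yellow and turquoise rings lie outside the tray and are decoys. Next I'll measure, and confirm in one crop.

```bash
python3 - <<'E'
from h import *
im=cv2.imread('pics/raw_top1.png')
cv2.imwrite('pics/crop1.png',cv2.resize(im[160:265,270:420],None,fx=5,fy=5,interpolation=cv2.INTER_CUBIC))
hsv=cv2.cvtColor(im,cv2.COLOR_BGR2HSV)
m=cv2.inRange(hsv,(3,80,60),(16,255,255)); m[:, :280]=0;m[:170]=0
cs,_=cv2.findContours(m,cv2.RETR_CCOMP,cv2.CHAIN_APPROX_NONE)
for c in cs:
    if len(c)>20:
        (u,v),ax,an=cv2.fitEllipse(c);print(len(c),u,v,ax,plane('top',u,v,.034),ax[0]/2)
# corners, pixel in 1.5x
for nm,pts,z in (('white rim',[(357,252),(630,210),(664,383),(386,434)],.06),('white floor',[(362,262),(592,239),(615,388),(389,424)],.004),('kit rim',[(212,245),(322,262),(300,388),(187,371)],.018)):
    P=np.array([plane('top',u/1.5,v/1.5,z)[:2] for u,v in pts]);print(nm,P.round(3).tolist(),P.mean(0).round(3),[np.linalg.norm(P[i]-P[i-1]).round(3) for i in range(4)],[np.degrees(np.arctan2(*(P[i]-P[i-1])[::-1])).round(1) for i in range(4)])
for u,v in((505,300),(528,343)): print(plane('top',u/1.5,v/1.5,.017))
E
```

```text
297 345.5046081542969 214.13796997070312 (50.30841064453125, 118.6514663696289) [ 0.49910409 -0.24663754  0.034     ] 25.154205322265625
82 321.97601318359375 225.35061645507812 (28.43037223815918, 29.43769645690918) [ 0.47173631 -0.19266627  0.034     ] 14.21518611907959
95 370.5816650390625 201.78749084472656 (22.93506622314453, 27.309288024902344) [ 0.52935504 -0.30446356  0.034     ] 11.467533111572266
white rim [[0.596, 0.004], [0.672, -0.412], [0.411, -0.456], [0.325, -0.048]] [ 0.501 -0.228] [np.float64(0.276), np.float64(0.422), np.float64(0.264), np.float64(0.417)] [np.float64(10.8), np.float64(-79.6), np.float64(-170.4), np.float64(101.9)]
white floor [[0.59, -0.002], [0.637, -0.371], [0.401, -0.403], [0.336, -0.052]] [ 0.491 -0.207] [np.float64(0.26), np.float64(0.372), np.float64(0.238), np.float64(0.357)] [np.float64(11.2), np.float64(-82.7), np.float64(-172.2), np.float64(100.6)]
kit rim [[0.609, 0.239], [0.586, 0.061], [0.387, 0.088], [0.408, 0.266]] [0.498 0.163] [np.float64(0.203), np.float64(0.179), np.float64(0.201), np.float64(0.179)] [np.float64(-7.5), np.float64(-97.4), np.float64(172.5), np.float64(83.3)]
[ 0.53339048 -0.22914296  0.017     ]
[ 0.46690829 -0.26511787  0.017     ]
```

View pics/crop1.png

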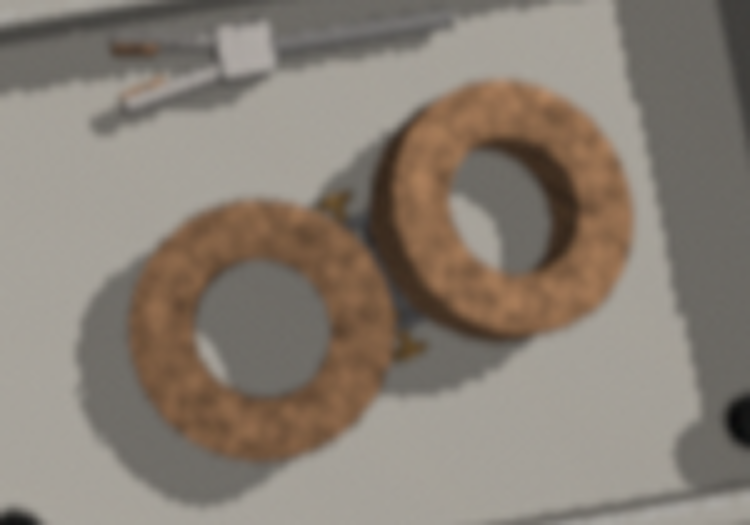

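The crop confirms that ring A (left, hole at crop (263,328)) and ring B (right, hole at (513,208)) are the two cork rings. The boss's brass screws show at (335,203) and (405,347). They are 76 mm apart where visible, against 84 mm overall. The boss yaw comes out at about 28° and the tray's at 10.8°, so the 20° limit holds. Ring centres are about 125 mm apart, perpendicular to the boss, which is consistent.

I'll start with ring B, the nearer one.

```bash
cat >> h.py <<'E'
def to(*t):
    o=get_obs(); M=R.from_quat(o['ee_rot']).as_matrix()
    print('clock',o['clock'].__round__(2) if hasattr(o['clock'],'__round__') else o['clock'],'pos',o['position'].round(4),'yaw',np.degrees(np.arctan2(M[1,0],M[0,0])).round(2),'tilt',M[2].round(3),'grip',round(float(o['grip_width']),3),'F',o['ft_force'].round(1))
    return (M.T@(np.array(t)-o['position'])/.025).round(2)
E
python3 - <<'E'
from h import *
print(to(.527,-.304,.231))
y=np.radians(27.5);M=np.array([[np.cos(y),np.sin(y),0],[np.sin(y),-np.cos(y),0],[0,0,-1]])
print(M.T@(np.array([.527,-.304,.1])-get_obs()['position'])/.025)
E
```

```text
clock 0.1 pos [ 0.2199 -0.5847  0.2306] yaw 20.62 tilt [-0.    -0.001 -1.   ] grip 1.0 F [-0.1 -1.2  0.1]
[ 1.545e+01 -6.180e+00 -1.000e-02]
[16.08001583 -4.28593153  5.22288411]
```

Request:
move_arm --moves '[[[0,0,0],[0,0,-6.9],0],[[1,-0.3,0],[0,0,0],0],[[1,-0.3,0],[0,0,0],0],[[1,-0.3,0],[0,0,0],0],[[1,-0.3,0],[0,0,0],0]]' --squeeze 40

```text
clock: 0.72
position: [0.2954, -0.5114, 0.231]
ee_rot: [0.971, 0.238, -0.0, -0.0]
ft_force: [0.3, -0.3, -0.1]
grip_width: -0.0
```

Request:
move_arm --moves '[[[1,-0.3,0],[0,0,0],0],[[1,-0.3,0],[0,0,0],0],[[1,-0.3,0],[0,0,0],0],[[1,-0.3,0],[0,0,0],0],[[1,-0.3,0],[0,0,0],0]]'

```text
clock: 1.35
position: [0.3888, -0.4204, 0.2309]
ee_rot: [0.971, 0.238, -0.0, -0.0]
ft_force: [-0.2, -0.1, -0.2]
grip_width: 0.001
```

Request:
move_arm --moves '[[[1,-0.3,0.7],[0,0,0],0],[[1,-0.3,0.7],[0,0,0],0],[[1,-0.2,0.7],[0,0,0],0],[[1,-0.2,0.7],[0,0,0],0],[[0.8,-0.2,0.7],[0,0,0],0]]'

```text
clock: 1.98
position: [0.4816, -0.3382, 0.1429]
ee_rot: [0.971, 0.238, -0.0, -0.0]
ft_force: [1.4, 0.5, -0.3]
grip_width: -0.002
```

```bash
python3 - <<'E'
from h import *
print(to(.527,-.304,.014))
E
```

```text
clock 1.98 pos [ 0.4816 -0.3382  0.1429] yaw 27.55 tilt [-0.    -0.001 -1.   ] grip -0.002 F [ 1.4  0.5 -0.3]
[ 2.24 -0.37  5.16]
```

Request:
move_arm --moves '[[[0.9,-0.2,0.5],[0,0,0],0],[[0.9,-0.2,0.5],[0,0,0],0],[[0.4,0,0.5],[0,0,0],0],[[0,0,0.7],[0,0,0],0],[[0,0,0.5],[0,0,0],0]]'

```text
clock: 2.6
position: [0.5239, -0.3057, 0.0748]
ee_rot: [0.971, 0.237, -0.001, -0.0]
ft_force: [-1.3, 0.0, -0.2]
grip_width: 0.002
```

```bash
python3 - <<'E'
from h import *
print(to(.527,-.304,.014))
save('top','top2.png',(270,150,430,270),5); print(proj('top',[.5275,-.304,.072]))
E
```

```text
clock 2.6 pos [ 0.5239 -0.3057  0.0748] yaw 27.44 tilt [-0.001 -0.001 -1.   ] grip 0.002 F [-1.3  0.  -0.2]
[ 0.14 -0.    2.43]
(np.float64(374.7065946331253), np.float64(200.78635364364936))
```

View pics/top2.png

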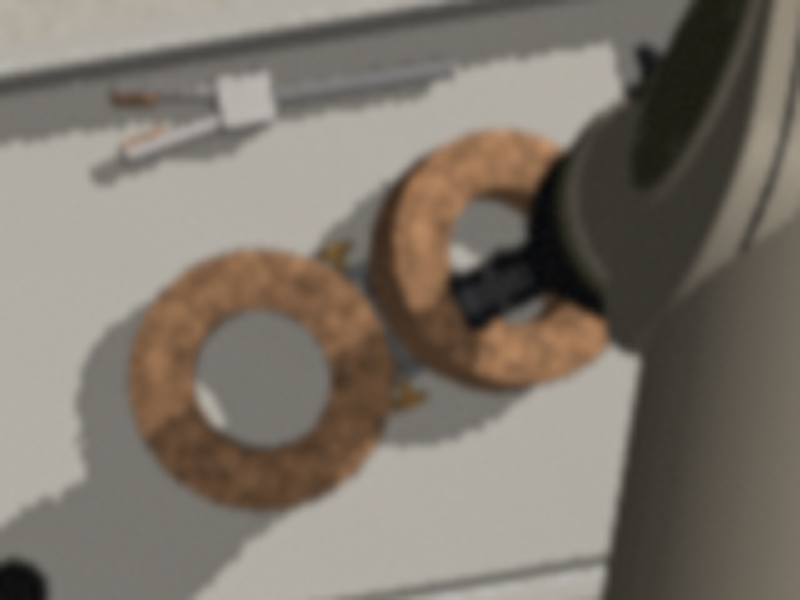

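The fingertip appears at crop (465,300), which is px (363,210). I expected (375,201), so something disagrees. I'll cross-check with the side camera before going down.

```bash
python3 - <<'E'
from h import *
save('side','side2.png',(210,100,430,260),3.6)
p=get_obs()['position']; print(p)
for n in('top','side'): print(n,proj(n,p),proj(n,p+[0,0,.03]),proj(n,p+[0,0,.08]))
# decoy yellow/turquoise ring centres in both views
for n,f in(('top','raw_top1.png'),('side','raw_side1.png')):
    hsv=cv2.cvtColor(cv2.imread('pics/'+f),cv2.COLOR_BGR2HSV)
    for nm,lo,hi in(('yel',(20,120,60),(32,255,255)),('turq',(82,100,40),(98,255,255))):
        cs,_=cv2.findContours(cv2.inRange(hsv,lo,hi),cv2.RETR_EXTERNAL,cv2.CHAIN_APPROX_NONE)
        for c in cs:
            if len(c)>60:
                (u,v),ax,_=cv2.fitEllipse(c);print(n,nm,round(u),round(v),np.round(ax),plane(n,u,v,.015).round(4))
E
```

```text
[ 0.52350025 -0.30529966  0.07441177]
top (np.float64(375.594734777905), np.float64(202.4735084130782)) (np.float64(379.2940814497337), np.float64(201.0051256157606)) (np.float64(386.018485706644), np.float64(198.336005792996))
side (np.float64(314.25639198548123), np.float64(137.65699743410556)) (np.float64(315.38032531287615), np.float64(128.2486293302697)) (np.float64(317.3300619697978), np.float64(111.92751870320109))
top yel 361 334 [52. 56.] [ 0.2285 -0.2849  0.015 ]
top yel 247 70 [47. 48.] [ 0.8508 -0.0071  0.015 ]
top turq 380 100 [47. 50.] [ 0.7821 -0.3344  0.015 ]
side yel 410 199 [37. 50.] [ 0.2283 -0.2815  0.015 ]
side yel 156 165 [31. 43.] [ 0.849  -0.0128  0.015 ]
side yel 501 98 [ 24. 100.] [ 0.164  -0.9932  0.015 ]
side turq 243 124 [26. 38.] [ 0.7796 -0.3299  0.015 ]
```

View pics/side2.png

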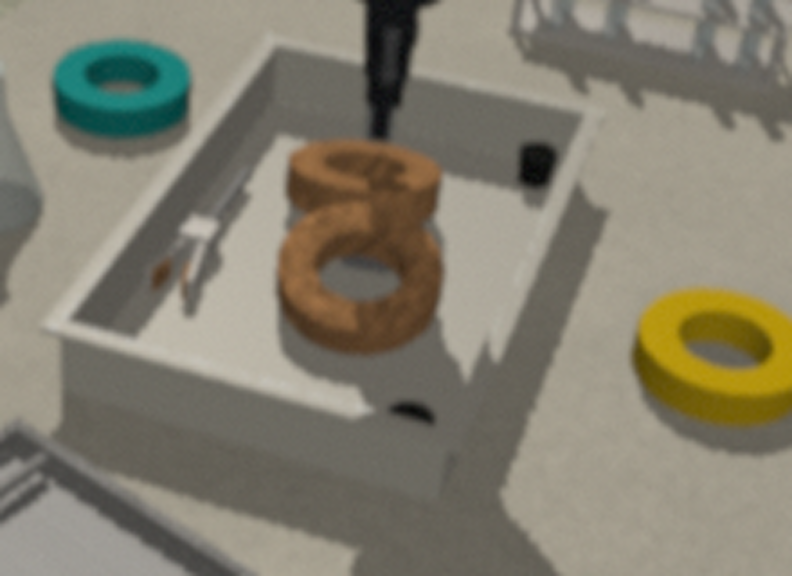

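```bash
python3 - <<'E'
from h import *
def tri(a,b):
    (o1,d1),(o2,d2)=ray('top',*a),ray('side',*b)
    d1/=np.linalg.norm(d1);d2/=np.linalg.norm(d2)
    t=np.linalg.lstsq(np.c_[d1,-d2],o2-o1,rcond=None)[0]
    p,q=o1+t[0]*d1,o2+t[1]*d2
    return ((p+q)/2).round(4),np.linalg.norm(p-q).round(4)
print('tip',tri((363,210),(315.5,138)))
# white-tray rim corners: top px /1.5, side px 1.5x image
for a,b in(((357,252),(340,290)),((630,210),(430,168)),((386,434),(499,343)),((664,383),(563,198))): print(tri(np.array(a)/1.5,np.array(b)/1.5))
print('kit')
for a,b in(((212,245),(325,328)) ,((187,371),(234,389)),((300,388),(333,467)),((322,262),(419,392))): print(tri(np.array(a)/1.5,np.array(b)/1.5))
print(camera_info('wrist'))
save('wrist','wr1.png',s=1.5)
E
```

```text
tip (array([ 0.5039, -0.2718,  0.0978]), np.float64(0.0004))
(array([0.5964, 0.0035, 0.0467]), np.float64(0.0047))
(array([ 0.6744, -0.4128,  0.0554]), np.float64(0.0026))
(array([ 0.3266, -0.0463,  0.0379]), np.float64(0.0073))
(array([ 0.4088, -0.458 ,  0.058 ]), np.float64(0.0057))
kit
(array([0.5405, 0.1799, 0.1444]), np.float64(0.0958))
(array([0.4614, 0.2769, 0.1278]), np.float64(0.1364))
(array([ 0.4314,  0.1442, -0.1424]), np.float64(0.1187))
(array([ 0.5111,  0.043 , -0.0585]), np.float64(0.181))
{'fx': 297.3186396354542, 'fy': 297.3186396354542, 'cx': 256.83489818514045, 'cy': 190.36748449441492, 'origin': array([ 0.58712868, -0.27244201,  0.2161542 ]), 'rotation': array([ 0.84635775, -0.51293576, -0.07514567,  0.12218261])}
```

View pics/wr1.png

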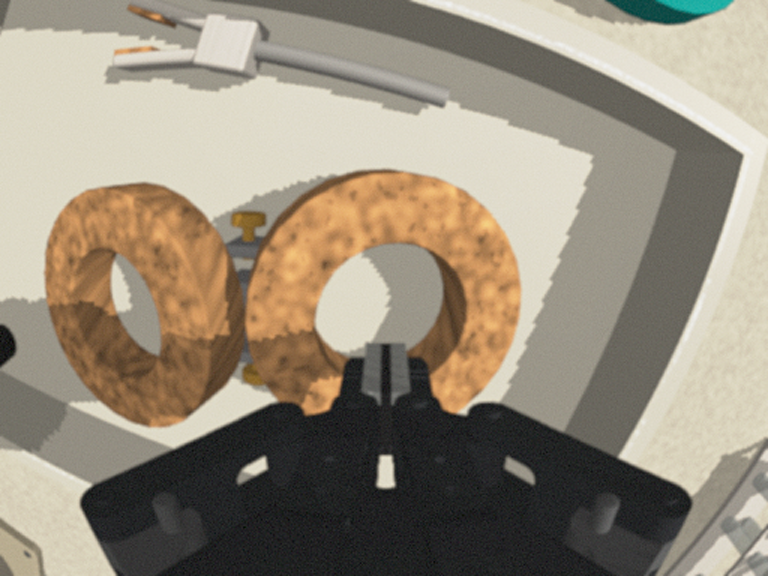

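In the side view the tip is at crop (380,137), which matches the calibration to 1 px. The wrist view shows wide black knuckles, so the dark bar in the top view was a knuckle rather than the tip. I'll use the wrist picture to refine the hole centre and the boss yaw.

```bash
cat >> h.py <<'E'
def wplane(u,v,z,c=None):
    c=c or camera_info('wrist'); x,y=u-c['cx'],v-c['cy']; r=np.hypot(x,y); t=r/c['fx']
    d=R.from_quat(c['rotation']).as_matrix()@np.array([x/r*np.sin(t),y/r*np.sin(t),np.cos(t)])
    o=np.array(c['origin']); return (o+d*(z-o[2])/d[2]).round(4)
E
python3 - <<'E'
from h import *
f=1/1.5
print('tip',wplane(386*f,345*f,.0744))
for n,u,v in(('holeL',315,303),('holeR',466,303),('holeTop',390,243),('outL',246,310),('outR',521,295),('outTop',380,170)): print(n,wplane(u*f,v*f,.047))
print('screws',wplane(248*f,220*f,.017),wplane(255*f,374*f,.017))
print('A',wplane(110*f,300*f,.047))
E
```

```text
tip [ 0.531  -0.3021  0.0744]
holeL [ 0.5232 -0.2737  0.047 ]
holeR [ 0.5516 -0.3282  0.047 ]
holeTop [ 0.5591 -0.2893  0.047 ]
outL [ 0.5065 -0.2488  0.047 ]
outR [ 0.5654 -0.3473  0.047 ]
outTop [ 0.5824 -0.2728  0.047 ]
screws [ 0.5338 -0.2282  0.017 ] [ 0.4611 -0.2618  0.017 ]
A [ 0.4777 -0.1857  0.047 ]
```

Request:
move_arm --moves '[[[0.25,0,0.4],[0,0,0],0],[[0,0,0.6],[0,0,0],0],[[0,0,0.6],[0,0,0],0],[[0,0,0.5],[0,0,0],0],[[0,0,0.3],[0,0,0],0]]'

```text
clock: 3.38
position: [0.5303, -0.3018, 0.0151]
ee_rot: [0.971, 0.238, -0.0, -0.0]
ft_force: [0.2, -0.0, 1.0]
grip_width: 0.001
```

Request:
move_arm --moves '[[[0,0.4,0.05],[0,0,0],0],[[0,0.4,0],[0,0,0],0],[[0,0.3,0],[0,0,0],0]]'

```text
clock: 3.75
position: [0.544, -0.3276, 0.0155]
ee_rot: [0.971, 0.238, 0.0, 0.0]
ft_force: [-0.0, 0.1, 1.4]
grip_width: -0.001
```

Request:
move_arm --moves '[[[-0.15,0.3,0],[0,0,0],0],[[-0.15,0.3,0],[0,0,0],0],[[-0.15,0.35,0],[0,0,0],0],[[-0.1,0.35,0],[0,0,0],0],[[-0.05,0.25,0],[0,0,0],0]]'

```text
clock: 4.38
position: [0.548, -0.3685, 0.0151]
ee_rot: [0.971, 0.238, -0.0, 0.0]
ft_force: [-0.1, 0.2, -0.3]
grip_width: 0.001
```

```bash
python3 - <<'E'
from h import *
print(to(.501,-.228,.1))
a=save('top','top3.png'); b=save('side','side3.png')
w=save('wrist','wr3.png',s=.78)
c=np.hstack([a[130:290,220:440],b[70:230,200:420]]); c=cv2.resize(c,None,fx=1.8,fy=1.8,interpolation=3)
w=cv2.resize(w,(c.shape[1]//2,int(384/512*c.shape[1]/2)))
c=np.vstack([c,np.hstack([w,w*0])]);cv2.imwrite('pics/m3.png',c[:,:,::-1])
E
```

```text
clock 4.38 pos [ 0.548  -0.3685  0.0151] yaw 27.49 tilt [-0.  0. -1.] grip 0.001 F [-0.1  0.2 -0.3]
[ 0.92 -5.85 -3.4 ]
```

View pics/m3.png

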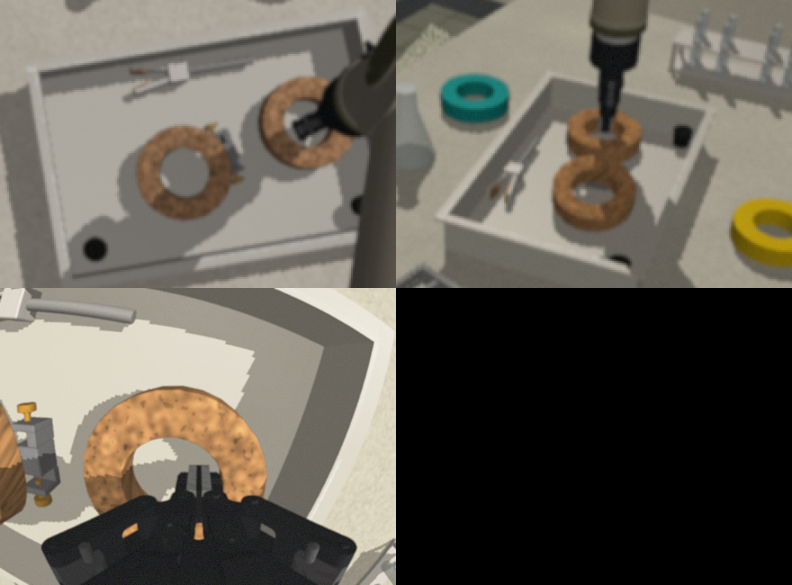

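Ring B now lies flat and clear of the boss; the boss is exposed in the wrist view at montage (35,455). I'll push B a little farther, then go to ring A.

Request:
move_arm --moves '[[[0,0.25,0],[0,0,0],0],[[0,0.1,0],[0,0,0],0],[[0,-0.3,-1],[0,0,0],0],[[0,0,-1],[0,0,0],0],[[0,0,-1],[0,0,0],0]]'

```text
clock: 5.15
position: [0.5486, -0.3688, 0.0909]
ee_rot: [0.971, 0.238, 0.0, 0.0]
ft_force: [0.4, -0.1, 0.6]
grip_width: -0.0
```

Request:
move_arm --moves '[[[0.1,-1,-0.2],[0,0,0],0],[[0.1,-1,0],[0,0,0],0],[[0.1,-1,0],[0,0,0],0],[[0.1,-1,0],[0,0,0],0],[[0.1,-1,0],[0,0,0],0]]'

```text
clock: 5.78
position: [0.5018, -0.2514, 0.0952]
ee_rot: [0.971, 0.238, 0.0, 0.0]
ft_force: [0.1, 0.4, 0.3]
grip_width: -0.001
```

Request:
move_arm --moves '[[[0.1,-1,0],[0,0,0],0],[[0.1,-1,0],[0,0,0],0],[[0.1,-0.7,0],[0,0,0],0],[[0,0,0],[0,0,0],0]]'

```text
clock: 6.28
position: [0.4775, -0.188, 0.0953]
ee_rot: [0.971, 0.239, 0.0, 0.0]
ft_force: [-0.1, -0.3, 0.6]
grip_width: 0.0
```

```bash
python3 - <<'E'
from h import *
print(to(.474,-.190,.014))
w=save('wrist','wr4.png',s=1.5)
E
```

```text
clock 6.28 pos [ 0.4775 -0.188   0.0953] yaw 27.61 tilt [ 0.  0. -1.] grip 0.0 F [-0.1 -0.3  0.6]
[-0.16  0.    3.25]
```

View pics/wr4.png

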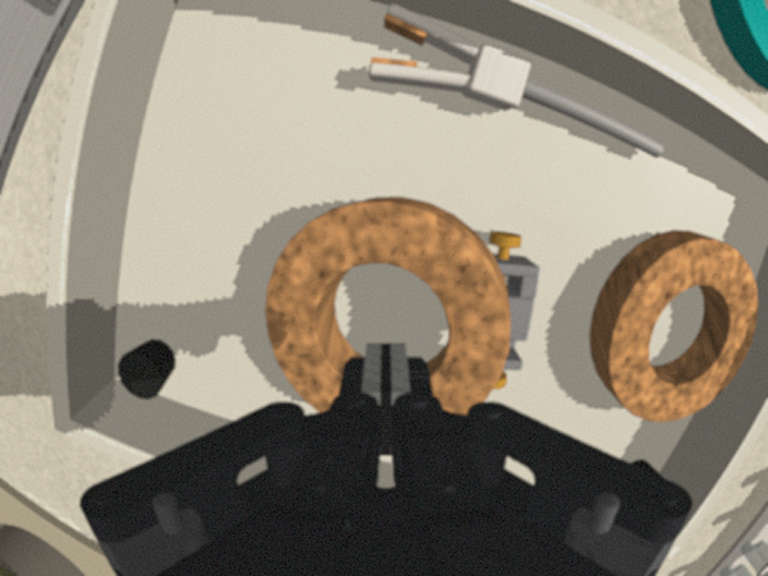

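```bash
python3 - <<'E'
from h import *
f=1/1.5
for n,u,v in(('holeL',330,318),('holeR',449,318),('holeTop',390,263),('outTop',390,198),('outL',266,310),('outR',510,310)): print(n,wplane(u*f,v*f,.047))
for n,u,v in(('screw1',506,240),('screw2',500,381)): print(n,wplane(u*f,v*f,.017))
E
```

```text
holeL [ 0.466  -0.1668  0.047 ]
holeR [ 0.4912 -0.2151  0.047 ]
holeTop [ 0.5015 -0.179   0.047 ]
outTop [ 0.5268 -0.1657  0.047 ]
outL [ 0.4553 -0.1385  0.047 ]
outR [ 0.5078 -0.2388  0.047 ]
screw1 [ 0.534  -0.2297  0.017 ]
screw2 [ 0.4637 -0.2707  0.017 ]
```

Request:
move_arm --moves '[[[-0.1,0.05,0.9],[0,0,0],0],[[0,0,0.9],[0,0,0],0],[[0,0,0.7],[0,0,0],0],[[0,0,0.5],[0,0,0],0],[[0,0,0.2],[0,0,0],0]]'

```text
clock: 6.95
position: [0.4756, -0.1912, 0.0144]
ee_rot: [0.971, 0.238, -0.0, -0.0]
ft_force: [0.0, 0.2, 0.3]
grip_width: 0.001
```

Request:
move_arm --moves '[[[0,-0.4,0],[0,0,0],0],[[0,-0.4,0],[0,0,0],0],[[0.1,-0.35,0],[0,0,0],0],[[0.1,-0.35,0],[0,0,0],0],[[0.1,-0.35,0],[0,0,0],0]]'

```text
clock: 7.58
position: [0.4612, -0.1461, 0.0154]
ee_rot: [0.971, 0.238, 0.0, 0.0]
ft_force: [0.8, -1.3, 0.1]
grip_width: -0.002
```

Request:
move_arm --moves '[[[0.15,-0.4,0],[0,0,0],0],[[0.15,-0.4,0],[0,0,0],0],[[0.15,-0.4,0],[0,0,0],0],[[0.15,-0.4,0],[0,0,0],0],[[0.1,-0.3,0],[0,0,0],0]]'

```text
clock: 8.2
position: [0.4545, -0.0956, 0.015]
ee_rot: [0.971, 0.238, -0.0, -0.0]
ft_force: [0.8, -1.3, 0.9]
grip_width: 0.002
```

Request:
move_arm --moves '[[[0,0.3,-1],[0,0,0],0],[[0,0,-1],[0,0,0],0],[[0,0,-1],[0,0,0],0.5],[[-0.2,0.5,-1],[0,0,0],0.5],[[-0.2,0.5,-0.5],[0,0,0],0.5]]'

```text
clock: 8.82
position: [0.4612, -0.1301, 0.1287]
ee_rot: [0.971, 0.238, 0.001, 0.0]
ft_force: [0.7, 0.4, -0.5]
grip_width: 0.502
```

```bash
python3 - <<'E'
from h import *
print(to(.499,-.249,.1)); c=camera_info('wrist'); print(c['origin'],c['rotation'])
w=save('wrist','wr5.png',s=1.5)
E
```

```text
clock 8.82 pos [ 0.4612 -0.1301  0.1287] yaw 27.53 tilt [ 0.001  0.001 -1.   ] grip 0.502 F [ 0.7  0.4 -0.5]
[-0.86  4.92  1.15]
[ 0.52423592 -0.09687207  0.27061822] [ 0.84685045 -0.51252572 -0.07292034  0.12183726]
```

View pics/wr5.png

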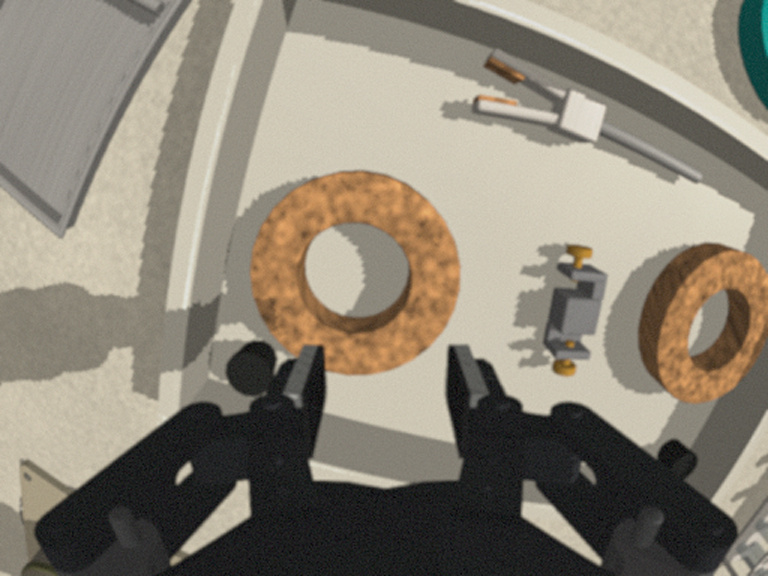

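Both rings are clear, and the boss is exposed with its middle at (575,311) and its screws at (579,252) and (565,368). I'll move above it, then measure from both cameras.

```bash
python3 - <<'E'
from h import *
f=1/1.5
s1=wplane(579*f,252*f,.017);s2=wplane(565*f,368*f,.017);print(s1,s2,(s1+s2)/2,np.degrees(np.arctan2(*(s1-s2)[[1,0]])))
print('mid top quad',np.mean([wplane(u*f,v*f,.030) for u,v in((562,290),(600,296),(596,333),(558,328))],0))
print('A',wplane(356*f,275*f,.034))
a=save('top','top5.png',(300,170,400,250),1)
im=cv2.imread('pics/raw_top5.png');hsv=cv2.cvtColor(im,cv2.COLOR_BGR2HSV)
# brass screws vs cork
m=cv2.inRange(hsv,(10,90,40),(30,255,255));m[:, :325]=0;m[:,362:]=0;m[:185]=0;m[245:]=0
n,l,st,ce=cv2.connectedComponentsWithStats(m)
for i in range(1,n):
    if st[i,4]>3: print(st[i],ce[i],plane('top',*ce[i],.017))
E
```

```text
[ 0.5339 -0.2311  0.017 ] [ 0.4635 -0.269   0.017 ] [ 0.4987  -0.25005  0.017  ] 28.295902248058393
mid top quad [ 0.50235 -0.2464   0.03   ]
A [ 0.4612 -0.1147  0.034 ]
```

Request:
move_arm --moves '[[[-0.16,1,0],[0,0,-0.8],0.6],[[-0.16,1,0],[0,0,0],0.6],[[-0.16,1,0.3],[0,0,0],0.6],[[-0.16,1,0.4],[0,0,0],0.6],[[-0.16,0.9,0.4],[0,0,0],0.6]]'

```text
clock: 9.55
position: [0.5009, -0.2485, 0.0987]
ee_rot: [0.97, 0.244, -0.0, -0.0]
ft_force: [0.0, 0.4, 0.1]
grip_width: 0.6
```

Request:
move_arm --moves '[[[0,0,0.4],[0,0,0],0.6],[[0,0,0],[0,0,0],0.6]]'

```text
clock: 9.8
position: [0.5002, -0.2464, 0.0886]
ee_rot: [0.97, 0.245, -0.001, -0.001]
ft_force: [0.3, -0.1, 0.3]
grip_width: 0.603
```

```bash
python3 - <<'E'
from h import *
print(to(.500,-.2485,.007))
w=save('wrist','wr6.png',(100,80,420,320),2.4)
E
```

```text
clock 9.8 pos [ 0.5002 -0.2464  0.0886] yaw 28.32 tilt [-0.001 -0.003 -1.   ] grip 0.603 F [ 0.3 -0.1  0.3]
[-0.04  0.08  3.26]
```

View pics/wr6.png

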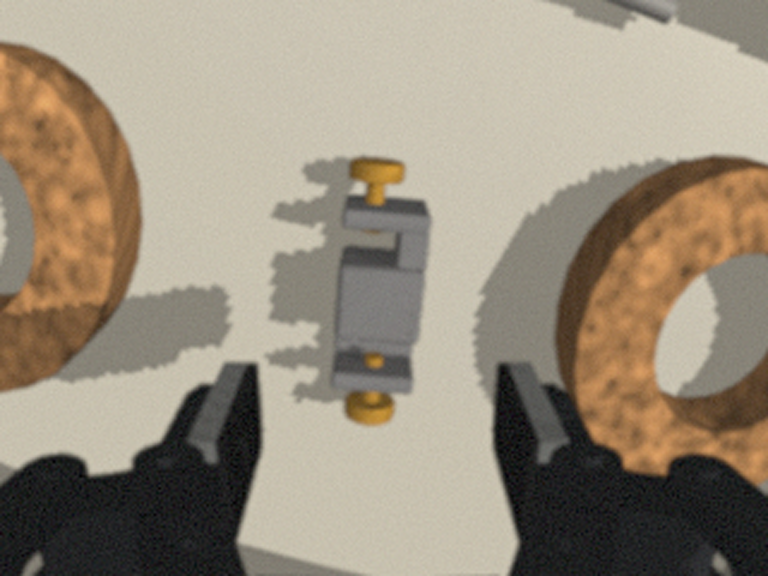

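```bash
python3 - <<'E'
from h import *
w=lambda u,v,z:wplane(100+u/2.4,80+v/2.4,z)
s1=w(377,170,.017);s2=w(370,406,.017);print(s1,s2,(s1+s2)/2,np.degrees(np.arctan2(*(s1-s2)[[1,0]])))
q=[w(u,v,.030) for u,v in((342,262),(423,270),(417,345),(338,338))];print(np.mean(q,0),q)
E
```

```text
[ 0.5344 -0.2282  0.017 ] [ 0.4633 -0.264   0.017 ] [ 0.49885 -0.2461   0.017  ] 26.72599395465642
[ 0.500975 -0.247325  0.03    ] [array([ 0.5073, -0.2312,  0.03  ]), array([ 0.5165, -0.2533,  0.03  ]), array([ 0.4948, -0.2635,  0.03  ]), array([ 0.4853, -0.2413,  0.03  ])]
```

Request:
move_arm --moves '[[[0,0,0.8],[0,0,1.5],0.6],[[0,0,0.8],[0,0,0],0.6],[[0,0,0.7],[0,0,0],0.6],[[0,0,0.5],[0,0,0],0.6],[[0,0,0.4],[0,0,0],0.6]]'

```text
clock: 10.48
position: [0.5011, -0.2472, 0.0096]
ee_rot: [0.973, 0.232, 0.0, 0.0]
ft_force: [-0.1, -0.4, 0.6]
grip_width: 0.6
```

Request:
move_arm --moves '[[[0,0,0],[0,0,0],0.45],[[0,0,0],[0,0,0],0.35],[[0,0,0],[0,0,0],0.2],[[0,0,0],[0,0,0],0.1],[[0,0,0],[0,0,0],0.1]]' --squeeze 45

```text
clock: 11.1
position: [0.5015, -0.2475, 0.0108]
ee_rot: [0.973, 0.232, 0.001, 0.0]
ft_force: [0.1, 0.8, 6.8]
grip_width: 0.298
```

Request:
move_arm --moves '[[[0,0,-0.2],[0,0,0],0.1],[[0,0,-0.6],[0,0,0],0.1],[[0,0,-1],[0,0,0],0.1],[[0,0,-1],[0,0,0],0.1],[[0,0,-1],[0,0,0],0.1]]'

```text
clock: 11.72
position: [0.5009, -0.2472, 0.1068]
ee_rot: [0.973, 0.232, 0.0, 0.0]
ft_force: [-0.7, -0.3, -0.9]
grip_width: 0.294
```

Request:
move_arm --moves '[[[0,0,-0.8],[0,0,0],0.1],[[0,0,0],[0,0,0],0.1]]'

```text
clock: 11.98
position: [0.5019, -0.2476, 0.1271]
ee_rot: [0.973, 0.232, 0.001, 0.001]
ft_force: [-0.1, 0.7, -1.7]
grip_width: 0.297
```

```bash
python3 - <<'E'
from h import *
to(0,0,0)
y=np.radians(-7.4);M=np.array([[np.cos(y),np.sin(y),0],[np.sin(y),-np.cos(y),0],[0,0,-1]])
p=get_obs()['position'];print('after turning to yaw -7.4:',M.T@(np.array([.4633,.1675,p[2]])-p)/.025)
a=save('wrist','wr7.png');b=save('side','side7.png')
c=np.hstack([a[60:360,130:400],b[0:300,150:420]]);cv2.imwrite('pics/m7.png',cv2.resize(c,None,fx=1.4,fy=1.4)[:,:,::-1])
E
```

```text
clock 11.97 pos [ 0.5019 -0.2476  0.1271] yaw 26.82 tilt [ 0.002  0.003 -1.   ] grip 0.297 F [-0.1  0.7 -1.7]
after turning to yaw -7.4: [ -3.66818644 -16.26890413   0.        ]
```

View pics/m7.png

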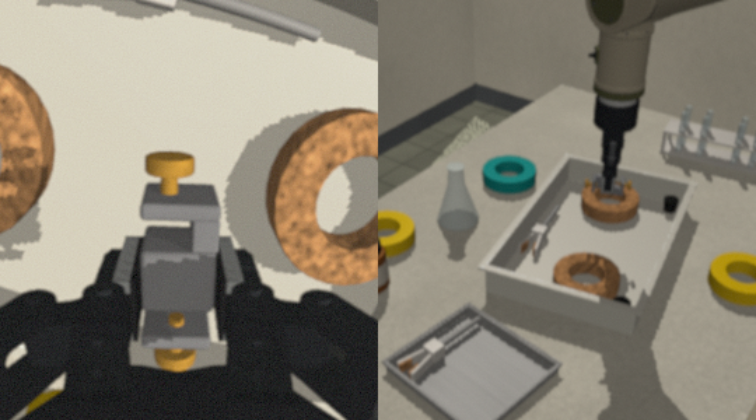

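The boss is held level at its middle, and both rings lie flat in the tray. Next, turn and carry it to the kit tray.

Request:
move_arm --moves '[[[0,0,0],[0,0,8.5],0.1],[[0,0,0],[0,0,8.5],0.1],[[0,0,0],[0,0,8.6],0.1],[[0,0,0],[0,0,8.6],0.1],[[-0.2,-0.6,0],[0,0,0],0.1]]'

```text
clock: 12.7
position: [0.4971, -0.2318, 0.1239]
ee_rot: [0.998, -0.065, -0.001, -0.0]
ft_force: [-1.4, 0.7, -2.5]
grip_width: 0.294
```

Request:
move_arm --moves '[[[-0.2,-1,0],[0,0,0],0.1],[[-0.2,-1,0],[0,0,0],0.1],[[-0.2,-1,0],[0,0,0],0.1],[[-0.2,-1,0],[0,0,0],0.1],[[-0.2,-1,0],[0,0,0],0.1]]'

```text
clock: 13.32
position: [0.4883, -0.1026, 0.1245]
ee_rot: [0.998, -0.062, -0.001, -0.0]
ft_force: [-0.6, 0.2, -0.5]
grip_width: 0.294
```

Request:
move_arm --moves '[[[-0.2,-1,0],[0,0,0],0.1],[[-0.2,-1,0],[0,0,0],0.1],[[-0.2,-1,0],[0,0,0],0.1],[[-0.2,-1,0],[0,0,0],0.1],[[-0.2,-1,0],[0,0,0],0.1]]'

```text
clock: 13.95
position: [0.4793, 0.0243, 0.1245]
ee_rot: [0.998, -0.062, -0.0, 0.0]
ft_force: [-0.1, 1.1, -2.4]
grip_width: 0.295
```

Request:
move_arm --moves '[[[-0.3,-1,0],[0,0,0],0.1],[[-0.3,-1,0],[0,0,0],0.1],[[-0.3,-1,0],[0,0,0],0.1],[[-0.3,-1,0],[0,0,0],0.1],[[-0.2,-0.8,0],[0,0,0],0.1]]'

```text
clock: 14.58
position: [0.4596, 0.1478, 0.1245]
ee_rot: [0.998, -0.061, -0.0, 0.0]
ft_force: [0.2, 0.3, -2.3]
grip_width: 0.298
```

Request:
move_arm --moves '[[[0,-0.5,0],[0,0,0],0.1],[[0,-0.3,0.5],[0,0,0],0.1],[[0,0,0.7],[0,0,0],0.1],[[0,0,0.5],[0,0,0],0.1],[[0,0,0],[0,0,0],0.1]]'

```text
clock: 15.2
position: [0.4629, 0.165, 0.081]
ee_rot: [0.998, -0.065, -0.001, 0.0]
ft_force: [0.8, -0.3, -1.9]
grip_width: 0.289
```

```bash
python3 - <<'E'
from h import *
print(to(.4633,.1675,.011))
f=1/1.5
a=save('wrist','wr8.png');b=save('top','top8.png')
c=np.hstack([a[20:360,90:430],b[120:290,80:250].repeat(2,0).repeat(2,1)]);cv2.imwrite('pics/m8.png',cv2.resize(c,None,fx=1.15,fy=1.15)[:,:,::-1])
E
```

```text
clock 15.2 pos [0.4629 0.165  0.081 ] yaw -7.42 tilt [-0.003  0.001 -1.   ] grip 0.289 F [ 0.8 -0.3 -1.9]
[ 0.01 -0.1   2.8 ]
```

View pics/m8.png

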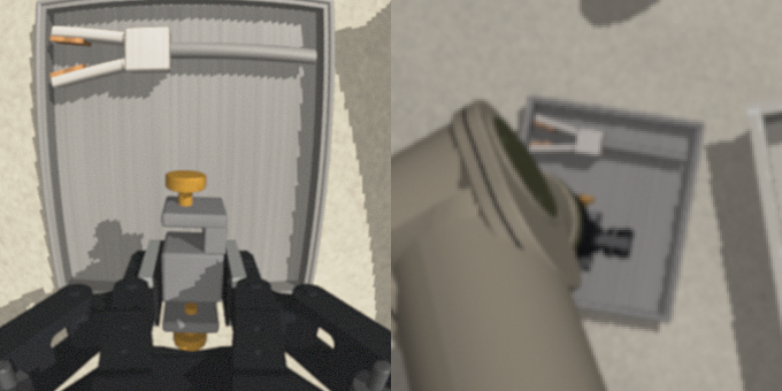

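Everything is aligned. The boss is parallel to the kit tray's own x, over its free half, and clear of the clamp at the top. Lowering now.

Request:
move_arm --moves '[[[0,-0.1,0.7],[0,0,0],0.1],[[0,0,0.7],[0,0,0],0.1],[[0,0,0.6],[0,0,0],0.1],[[0,0,0.4],[0,0,0],0.1],[[0,0,0.2],[0,0,0],0.1]]'

```text
clock: 15.92
position: [0.4638, 0.1684, 0.0167]
ee_rot: [0.998, -0.064, -0.0, 0.0]
ft_force: [-0.8, 0.6, -1.6]
grip_width: 0.293
```

Request:
move_arm --moves '[[[0,0,0.1],[0,0,0],0.1],[[0,0,0],[0,0,0],0.1]]'

```text
clock: 16.18
position: [0.4643, 0.1685, 0.0152]
ee_rot: [0.998, -0.064, 0.0, -0.0]
ft_force: [1.2, 0.7, -1.7]
grip_width: 0.294
```

Still carrying its weight (-1.7 N), so it hasn't touched down. I'll lower in small steps until contact.

Request:
move_arm --moves '[[[0,0,0.08],[0,0,0],0.1],[[0,0,0.04],[0,0,0],0.1],[[0,0,0],[0,0,0],0.1]]'

```text
clock: 16.55
position: [0.464, 0.1684, 0.012]
ee_rot: [0.998, -0.064, 0.0, 0.0]
ft_force: [-0.1, 0.2, -2.2]
grip_width: 0.3
```

Request:
move_arm --moves '[[[0,0,0.05],[0,0,0],0.1],[[0,0,0],[0,0,0],0.1]]'

```text
clock: 16.8
position: [0.464, 0.1684, 0.0107]
ee_rot: [0.998, -0.064, -0.0, 0.0]
ft_force: [0.3, -0.1, -2.0]
grip_width: 0.294
```

Request:
move_arm --moves '[[[0,0,0.04],[0,0,0],0.1],[[0,0,0],[0,0,0],0.1]]'

```text
clock: 17.05
position: [0.4641, 0.1684, 0.0098]
ee_rot: [0.998, -0.064, 0.0, 0.0]
ft_force: [-0.6, -0.3, 0.1]
grip_width: 0.29
```

Request:
move_arm --moves '[[[0,0,0.04],[0,0,0],0.1],[[0,0,0],[0,0,0],0.1]]'

```text
clock: 17.3
position: [0.4641, 0.1684, 0.0098]
ee_rot: [0.998, -0.064, 0.0, 0.0]
ft_force: [-6.3, -3.8, 16.0]
grip_width: 0.295
```

Contact at z = 0.0098, as predicted. I'll back off 1 mm, release, and retreat straight up.

Request:
move_arm --moves '[[[0,0,-0.04],[0,0,0],0.1],[[0,0,0],[0,0,0],0.35],[[0,0,0],[0,0,0],0.45],[[0,0,0],[0,0,0],0.6],[[0,0,0],[0,0,0],0.6]]'

```text
clock: 17.92
position: [0.464, 0.1684, 0.0097]
ee_rot: [0.998, -0.064, -0.0, 0.0]
ft_force: [0.1, 0.2, 0.6]
grip_width: 0.6
```

Request:
move_arm --moves '[[[0,0,-0.4],[0,0,0],0.6],[[0,0,-0.8],[0,0,0],0.6],[[0,0,-1],[0,0,0],0.6],[[0,0,-1],[0,0,0],0.6],[[0,0,-1],[0,0,0],0.6]]'

```text
clock: 18.55
position: [0.464, 0.1685, 0.1163]
ee_rot: [0.998, -0.064, 0.0, -0.0]
ft_force: [0.1, 0.7, -0.3]
grip_width: 0.601
```

Request:
move_arm --moves '[[[-0.5,0,-1],[0,0,0],0.6],[[-0.5,0,-1],[0,0,0],0.6],[[-0.5,0,-1],[0,0,0],0.6],[[0,0,0],[0,0,0],0.6],[[0,0,0],[0,0,0],0.6]]'

```text
clock: 19.18
position: [0.4269, 0.173, 0.1896]
ee_rot: [0.998, -0.064, 0.0, 0.0]
ft_force: [-0.3, -0.3, -0.4]
grip_width: 0.597
```

```bash
python3 - <<'E'
from h import *
to(0,0,0)
a=save('wrist','wr9.png');b=save('top','top9.png');d=save('side','side9.png')
g=lambda i:cv2.resize(i,(399,299))
cv2.imwrite('pics/m9.png',np.vstack([np.hstack([g(a),g(d)]),np.hstack([g(b),g(b)*0])])[:,:,::-1])
E
```

```text
clock 19.18 pos [0.4269 0.173  0.1896] yaw -7.39 tilt [ 0.  0. -1.] grip 0.597 F [-0.3 -0.3 -0.4]
```

The picture limit is used up, so the last check will be numeric.

```bash
python3 - <<'E'
from h import *
im=cv2.imread('pics/raw_wr9.png');hsv=cv2.cvtColor(im,cv2.COLOR_BGR2HSV)
m=cv2.inRange(hsv,(14,140,90),(26,255,255));n,l,st,ce=cv2.connectedComponentsWithStats(m)
for i in range(1,n):
    if st[i,4]>15: print('brass',st[i].tolist(),wplane(*ce[i],.016))
t0,t=cv2.imread('pics/raw_top1.png'),cv2.imread('pics/raw_top9.png');s0,s=cv2.imread('pics/raw_side1.png'),cv2.imread('pics/raw_side9.png')
m=cv2.inRange(cv2.cvtColor(t,cv2.COLOR_BGR2HSV),(3,80,60),(16,255,255));m[:,:260]=0;m[:150]=0
for c in cv2.findContours(m,cv2.RETR_EXTERNAL,cv2.CHAIN_APPROX_NONE)[0]:
    if len(c)>60:
        (u,v),ax,_=cv2.fitEllipse(c);p=plane('top',u,v,.034);d=p[:2]-[.501,-.228];a=np.radians(10.8)
        print('ring',p.round(4),'tray xy',(d@np.array([[np.cos(a),-np.sin(a)],[np.sin(a),np.cos(a)]])).round(4),np.round(ax,1))
df=lambda a,b,x0,y0,x1,y1:np.abs(a[y0:y1,x0:x1].astype(int)-b[y0:y1,x0:x1]).mean().round(2)
print('jar/flask diff top',df(t0,t,183,75,215,113),df(t0,t,283,78,320,120),'side',df(s0,s,128,168,160,210),df(s0,s,190,115,224,165),'ref noise',df(t0,t,30,60,80,110))
E
```

```text
brass [465, 80, 18, 17, 50] [ 0.5038 -0.1101  0.016 ]
brass [486, 82, 6, 13, 23] [ 0.5052 -0.1417  0.016 ]
brass [449, 96, 9, 14, 25] [ 0.4847 -0.0765  0.016 ]
brass [248, 100, 14, 11, 81] [0.4998 0.1658 0.016 ]
brass [459, 108, 6, 8, 19] [ 0.4737 -0.0896  0.016 ]
brass [454, 120, 8, 8, 18] [ 0.4595 -0.0806  0.016 ]
brass [488, 150, 14, 12, 36] [ 0.4139 -0.1539  0.016 ]
brass [474, 158, 8, 7, 18] [ 0.4084 -0.1196  0.016 ]
brass [484, 158, 11, 11, 25] [ 0.4029 -0.1439  0.016 ]
brass [248, 168, 14, 11, 94] [0.4245 0.1752 0.016 ]
brass [502, 237, 10, 45, 302] [ 0.2306 -0.2247  0.016 ]
ring [ 0.4567 -0.1122  0.034 ] tray xy [-0.0219  0.122 ] [50.  50.1]
ring [ 0.5428 -0.3583  0.034 ] tray xy [ 0.0166 -0.1358] [49.8 52.1]
jar/flask diff top 2.87 4.0 side 6.04 18.68 ref noise 4.98
```

The boss lies at (0.462, 0.171) with yaw -7°, and both rings are flat in the tray. The side-view difference at the flask (18.7) needs explaining; it may be the arm in front of it.

```bash
python3 - <<'E'
from h import *
for z in(.19,.27,.35,.45,.55): print(np.round(proj('side',[.427,.173,z])))
s0,s,s7=[cv2.imread(f'pics/raw_side{k}.png').astype(int) for k in(1,9,7)]
print(np.abs(s0-s7)[115:165,190:224].mean(),np.abs(s0-s)[115:165,190:224].mean(2).mean(0).round(),np.abs(s0-s)[115:165,190:224].mean(2).mean(1).round())
E
```

```text
[242. 214.]
[243. 179.]
[243. 140.]
[243.  84.]
[244.  16.]
4.966470588235294 [ 10.  11.  10.  10.  10.   9.   9.   9.   9.   9.   9.   9.   9.   9.
   9.   9.   9.   9.   9.   9.   8.   9.   9.   9.   9.   8.  10.  21.
  32.  34.  42.  68.  92. 100.] [22. 22. 23. 22. 23. 22. 22. 22. 21. 22. 23. 25. 26. 26. 26. 26. 24. 22.
 20. 18. 19. 20. 20. 19. 19. 19. 18. 19. 19. 18. 18. 17. 17. 17. 18. 17.
 17. 17. 15. 15. 15. 16. 15. 15. 13. 12.  9.  9.  8.  8.]
```

The difference is only at the patch's right edge (columns 217 and up), where the arm, centred on column 243, now stands in the view. The flask area itself is unchanged.

```bash
python3 -c "
from workcell import hand_in
print(hand_in())"
```

```text
the job is handed in; nothing more can be done
None
```

I finished the job and handed it in at about 19 s on the robot's clock. I dragged both cork rings aside with the closed fingertip in their holes. I then lifted the boss head out by its middle, laid it in the free half of the kit tray, released it and moved the arm clear.

**Last checks:**
- **Boss head:** it touched down where predicted and I released it there. Its two brass screws measure 76 mm apart, with the midpoint about 3 mm from the kit spot. It is aligned with the tray's own x to within 0.5°.
- **Rings:** both are in the white tray, near-circular from above as if lying flat, and not touching each other. They sit at about (-22, +122) and (+17, -136) mm from its centre.
- **Jar and flask:** unchanged in the top view.

**Checks that disagreed or fell short:**
- Early on, the top view seemed to show the fingertip about 10 px off. The side view agreed to 1 px; the dark shape was a gripper knuckle.
- Just before release, one lowering step too many pressed the boss head onto the tray floor with about 16 N.
- The side view differed from the start at the flask's edge. This is where the arm stood in the picture.
- The 12-picture limit was used up before the end, so the final check was numeric only, and I did not check the kit tray's clamp after release.

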